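# Slide a nameplate blank home in the engraving fixture

## Robot

A 6-joint arm with a two-finger parallel gripper is mounted at the origin on the work surface. World frame = base frame: x ahead of the robot, y to its left, z up, the work surface at z = 0. Lengths are in m, angles in rad, forces in N, time in s.
With the tool pointing down it reaches from about 0.325 to 0.9 m from the base axis. Payload 3.5 kg.
Tool frame: the origin (TCP) lies between the finger pads; the fingertips stand env.tcp_to_tips ahead of it and the grasp point (between the pads) lies 11 mm behind it (env.tcp_to_tips is the distance from the TCP to the fingertips, in m); x points along the fingers, y is the direction in which the jaws open and shut, and the axes are right-handed (so a half turn about x gives the same grasp; the last joint's range is limited). The gripper opens to 85 mm and grips with 20 to 120 N. Pads are 22 mm wide; open, the fingers measure 114 mm over their backs; the gripper's body (76 mm by 85 mm) begins 54 mm behind the grasp point. The pads swing forward as they close: fully open they stand 13 mm farther back than shut.
Start: joints at [1.154, 0.276, -0.026, 1.268, 0, 1.467], TCP at [0.193, 0.594, 0.239] pointing down, gripper open.
Joint ranges: [-3.12, 3.12], [-0.85, 1.88], [-1.08, 1.24], [-1.95, 2.15], [-1.57, 1.53], [-3.14, 3.14]. Speed limits (rad/s): [2.57, 2.57, 3.14, 3.14, 3.14, 3.14].

## Interface

Orientations are given as a unit quaternion [w, x, y, z].
In Python, from rig import env, vision, order gives the robot as it stands.
- The arm moves only by the shell command python3 -m pendant 'ROWS' [FORCE]. ROWS is JSON, a list of rows, each a list of 7 numbers: the opening, from 0 (shut) to 1 (fully open), then the shift along the world's x, y, z in mm, then the turn, a rotation vector about the world's x, y, z in rad. A call has 1 to 8 rows; each row shifts and turns the pose as measured when the row begins; what a row does not reach is not made up. A row lasts 1/8 s, in which the tool goes at most 62.5 mm and 10.7 degrees, less where a joint would pass 70% of its speed; a pose out of reach is approached as far as the arm can. A call with a gripper value outside its range is refused whole. The fingers move at their own pace and stop on an object; FORCE is the grip in N (left out, the last holds). Time passes only in rows, so rows that do not move let the fingers close. It gives the time, the measured TCP pose, the force and the opening at its end, in the units of the state.
- env.sense(): the state, without advancing time (a new reading comes with each control period).
- vision.read_camera(name): name is "side" or "top" or "wrist"; returns a dict with "frame" (480x640x3 uint8, blue, green, red), "camera_matrix" (3x3 intrinsics, pixels), "k1" (the pictures are not rectified: a ray, as slopes to the right and down, at radius r is drawn at 1 + k1 r^2 times it, then the intrinsics apply), "world_to_cam" (4x4, takes a point from world to camera coordinates); the wrist camera has in their place "tool_from_camera" (4x4, takes a point from camera to tool coordinates, whose origin is the TCP and whose axes are the tool frame's). Camera axes: x right, y up, looking along -z (the intrinsics and any distortion apply to the point x, -y, -z); pixel columns grow to the right and rows downward; lengths in m; the calibration is good to about 2 mm. A picture is of the moment at which its call begins: read the wrist's pose just before it. There is no depth.
- order.finish_job(): hands the job in, once; it reports no verdict.
The state is a dict: "time_s": time; "qpos": joint angles; "joint_vel": joint speeds; "joint_torque": joint torques, N m; "position": TCP position; "orientation": TCP orientation; "force": force on the tool from outside, world axes, zero at the start; "ft_torque": the same for the moment, N m; "gripper_width": finger opening in m.
Only numpy, scipy, OpenCV 4.12 (cv2) and the standard library are available. Lean on these libraries where they do the work, as an engineer would, in place of code of your own. Each camera call takes 0.05 s, during which the arm holds its last target.

## Task

Load the rectangular nameplate blank into the engraving fixture with the fingertips, always sliding it flat on the plate and never lifting it: push it square against the long rail first, then slide it along the rail and fully home into the corner pocket, flush with both the rail and the end stop. Then push the thumb knob of the hold-down round until the bar lies fully across the blank. Leave the disc, the tools and the other things standing about where they are.

Things in the scene. Friction and masses are not known exactly. Their poses are not given: they have to be found in the camera images.
- jig: Engraving fixture plate, dark metal with a grid of tapped holes, 220 (its x) x 360 (its y) x 12 mm thick, bolted to the bench, its top 12 mm over the bench. Origin at the centre of its underside, z up; x points to the rail, away from the robot (yaw within 0.35 rad), y along the rail to the end stop. Blank slides on plate and rail with friction about 0.35. Heights below are above its top
- rail_face (a point): On the plate's top at the foot of the rail's face (jig x = 66, y = 0 mm); axes as the jig's. The rail is a bright aluminium bar along the jig's y, y = -178 to +147 mm, 14 mm wide (x = 66 to 80) and 14 mm high; its flat face looks to -x
- stop_face (a point): On the plate's top at the foot of the end stop's face (jig x = 46, y = 125 mm); axes as the jig's. The stop is an aluminium block 10 mm high at the left end of the rail, x = 24 to 80, y = 125 to 147 mm; its flat face, square to the rail, looks to -y
- guide (a point): On the plate's top at the near end of the guide strip's inner face (jig x = 26, y = 85 mm); axes as the jig's. The strip, 12 mm wide and 8 mm high, runs parallel to the rail from y = 85 to the stop at 125 mm; its lead-in continues it, as high, flaring out to x = 15 (inner) and 5 mm (outer edge) at y = 67 to 74 mm. Rail, stop and strip form the corner pocket: 40 mm wide, open upwards and to -y
- seat (a point): Point on the plate's top (jig x = 48, y = 80 mm, height 0) where the blank's origin lies when the blank is fully home; axes as the jig's
- pivot (a point): Point on the plate's top below the pivot axis of the hold-down (jig x = 48, y = 136 mm, on the end stop); axes as the jig's
- blank: The nameplate blank: white acrylic, rectangular, 36 (its x) x 90 (its y) x 10 mm thick, 30 to 60 g, loose and flat on the plate between rail and robot. Origin at the centre of its underside; its y lies along the rail to within 0.6 rad; home, its yaw equals the jig's and its last 50 mm stick out of the guide strip to -y, so its robot-side edge and rear end stay in reach
- holddown (a joint): Hold-down: flat steel bar 16 mm wide, 64 mm from pivot to its rounded end, turning about a vertical pivot on the end stop 12 to 18 mm over the plate, 2 mm above the blank. 0 = closed (stopped), along the jig's -y over the blank; grows clockwise from above; 1.57 = pointing to the jig's -x; stop at 1.9. Starts at 1.2 to 1.8. Stays where left; 1 to 2 N at the knob turns it
- thumb_knob (a point): Middle of the black upright thumb knob on the hold-down's bar, 46 mm from the pivot axis; knob 16 mm in diameter, from 18 to 40 mm above the plate; this point is 29 mm above the plate
- disc: Bystander: round white acrylic blank, 50 mm in diameter, 10 mm thick, flat on the plate's robot-side left part; origin at the centre of its underside
- standoff: Bystander: aluminium sign standoff, upright cylinder 20 mm in diameter, 26 mm high, on the plate's robot-side left corner; origin at the centre of its underside
- hex_key: Bystander: L-shaped hex key, 70 x 22 mm, 5 mm thick, lying on the plate behind the rail; origin near its middle
- tape_measure: Bystander on the bench: tape measure, black and yellow, 66 x 30 x 60 mm, origin under its centre
- squeegee: Bystander on the bench: flat blue squeegee, 72 x 100 x 6 mm, origin under its centre
- marker: Bystander on the bench: marker pen lying down, about 120 mm long and 16 mm thick, origin under its middle
- spray_bottle: Bystander on the bench: clear spray bottle with a green head, 72 mm in diameter, 205 mm high, origin under its centre
- film_roll: Bystander on the bench: upright roll of white film, 64 mm in diameter, 160 mm high, origin under its centre
There are look-alikes about, which are no part of the job. Leave any red look-alike of the blank alone.

How it is judged:
On the way, in this order (a step that is already met when the one before it is completed fails the run):
1. the blank lies square against the rail, short of the pocket (x of blank in the frame of seat above -0.004 m and angle between the y axis of blank and the y axis of jig, either way round below 0.06 rad and y of blank in the frame of seat below -0.02 m), for 0.1 s.
2. the blank is home in the corner, against rail and end stop, the hold-down still open (x of blank in the frame of seat above -0.0025 m and y of blank in the frame of seat above -0.0025 m and angle between the y axis of blank and the y axis of jig, either way round below 0.04 rad and value of joint holddown above 0.8 rad), for 0.1 s.
3. the hold-down is swung across the blank (value of joint holddown below 0.1 rad), for 0.1 s.
At the end, for the whole second after the job is handed in: The blank lies flat in the corner pocket, within 2.5 mm of full contact with both the rail and the end stop and square to within 0.04 rad, at rest, and the hold-down is closed over it (joint below 0.1 rad) (x of blank in the frame of seat between -0.0025 and 0.0025 m and y of blank in the frame of seat between -0.0025 and 0.0025 m and z of blank in the frame of seat below 0.002 m and angle between the y axis of blank and the y axis of jig, either way round below 0.04 rad and value of joint holddown below 0.1 rad and linear speed of blank below 0.01 m/s); the robot touches nothing.
It fails at once if the blank is lifted or tipped off the plate (z of blank in the frame of seat above 0.006 m or angle between blank's own z axis and vertical above 0.2 rad).
It fails at once if the disc, standoff or hex key is moved (distance of any of disc, standoff, hex_key from where it was at the start of the episode above 0.02 m).
It fails at once if a thing on the bench is moved (distance of any of tape_measure, squeegee, marker, spray_bottle, film_roll from where it was at the start of the episode above 0.02 m).
It also fails if it takes over 61 s, if anything falls off the work surface, if the arm or the gripper's body presses on something with over 40 N, if the wrist force passes 120 N, or if a joint passes its speed limit or range.

## Working session

There is one attempt and no reset: what is moved stays moved. The work goes in short steps, Python scripts to look and compute and a shell command to move; the robot and the scene stay as the last step left them, time stands still between calls to the robot, and variables do not carry over. Pictures are saved under pics/ and viewed, and the job is handed in when it is done.

```bash
ls; mkdir -p pics
python3 - <<'E'
from rig import env,vision
import cv2
print(env.sense(), env.tcp_to_tips)
for n in ("side","top","wrist"):
    d=vision.read_camera(n); cv2.imwrite(f"pics/{n}0.png",d["frame"])
    print(n,d["camera_matrix"].tolist(),d["k1"],d.get("world_to_cam",d.get("tool_from_camera")).tolist())
E
```

```text
pics
{'time_s': 0.0, 'qpos': array([ 1.15359445e+00,  2.77145624e-01, -2.79122859e-02,  1.26802499e+00,
       -9.85639572e-06,  1.46741714e+00]), 'joint_vel': array([ 0.00081143, -0.00201469,  0.00031012,  0.00054385,  0.00088967,
        0.00115734]), 'joint_torque': array([-1.32495745e-03, -4.45515454e+01,  2.95198417e+01,  1.61863491e-02,
       -2.20541706e-04, -2.24743808e-06]), 'position': array([0.19261556, 0.59375393, 0.23813707]), 'orientation': array([ 0.69821458,  0.10971617,  0.69862396, -0.11128035]), 'force': array([-0.09387323, -0.44626167, -0.16047845]), 'ft_torque': array([ 0.00660186, -0.01397634,  0.03064089]), 'gripper_width': 0.08550993293212503} 0.008
side [[433.6297508517837, 0.0, 326.1446718775992], [0.0, 433.6297508517837, 244.0048156078144], [0.0, 0.0, 1.0]] -0.003250436576076129 [[0.6986572342608961, -0.7154561258174174, -0.0007752710799715287, -0.31443445110244445], [0.4315467058664703, 0.4205492151766195, 0.7980637808284046, -0.2700491086324512], [-0.5706535811424596, -0.5579075995580822, 0.6025724858343809, -0.6914534340713541], [0.0, 0.0, 0.0, 1.0]]
top [[543.9977866410718, 0.0, 315.86923829906794], [0.0, 543.9977866410718, 241.60356205400555], [0.0, 0.0, 1.0]] -0.05561934680674412 [[0.01804453364976807, -0.9995603672466068, -0.023525880115118906, 0.011060197765910888], [0.9974626499492759, 0.01637601202405378, 0.0692826687300434, -0.4982928031840183], [-0.06886694970398557, -0.02471636016926048, 0.9973196301980888, -1.190889822304909], [0.0, 0.0, 0.0, 1.0]]
wrist [[397.0327871055174, 0.0, 324.62344163364355], [0.0, 397.0327871055174, 235.11797255709868], [0.0, 0.0, 1.0]] -0.042324795333127496 [[-5.696513208219372e-05, 0.307847858830979, -0.9514355955965467, -0.13420374980763788], [0.9999999959509382, -4.874438129586985e-05, -7.564462124032785e-05, -0.0006927978166828552], [-6.966417413134048e-05, -0.951435596053231, -0.30784785480775384, -0.08048205922620577], [0.0, 0.0, 0.0, 1.0]]
```

View pics/top0.png

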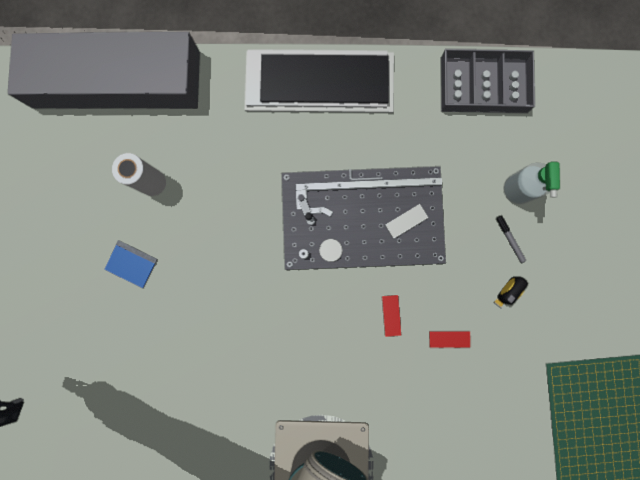

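View pics/side0.png

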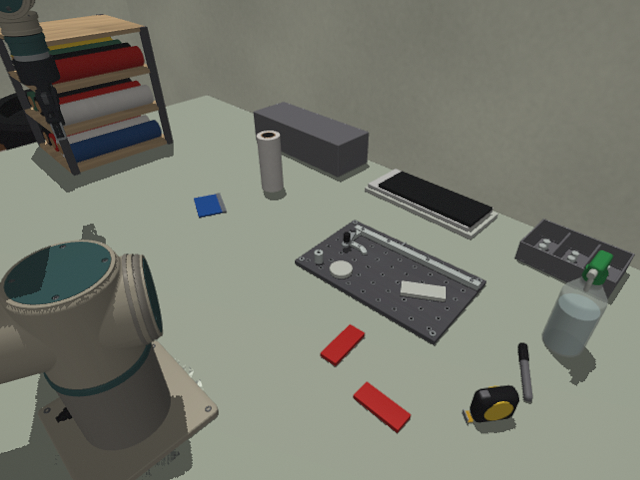

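Run:
```python
import cv2
im=cv2.imread("pics/top0.png")
c=im[100:330,200:440]
cv2.imwrite("pics/crop0.png",cv2.resize(c,None,fx=2.6,fy=2.6,interpolation=cv2.INTER_CUBIC))
```

```text
(no output)
```

View pics/crop0.png

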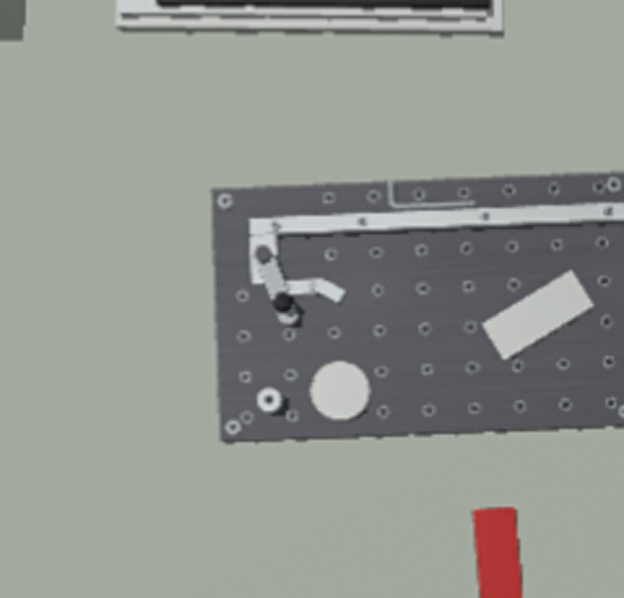

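```bash
cat > h.py <<'E'
import numpy as np, cv2
from rig import env,vision
from scipy.spatial.transform import Rotation as R
def ray(d,uv,W=None):
    K=d["camera_matrix"];k=d["k1"]
    p=(np.array(uv,float).reshape(-1,2)-[K[0,2],K[1,2]])/[K[0,0],K[1,1]]
    q=p.copy()
    for _ in range(20): q=p/(1+k*(q**2).sum(1,keepdims=True))
    c=np.c_[q[:,0],-q[:,1],-np.ones(len(q))]
    if W is None: W=d["world_to_cam"]
    M=np.linalg.inv(W); return M[:3,3], c@M[:3,:3].T
def plane(d,uv,z,W=None):
    o,r=ray(d,uv,W); return o+r*((z-o[2])/r[:,2])[:,None]
def proj(d,P,W=None):
    if W is None: W=d["world_to_cam"]
    P=np.array(P,float).reshape(-1,3); c=P@W[:3,:3].T+W[:3,3]
    q=np.c_[c[:,0],-c[:,1]]/-c[:,2:]; q=q*(1+d["k1"]*(q**2).sum(1,keepdims=True))
    K=d["camera_matrix"]; return q*[K[0,0],K[1,1]]+[K[0,2],K[1,2]]
def wristW(d,s):
    T=np.eye(4); w,x,y,z=s["orientation"]; T[:3,:3]=R.from_quat([x,y,z,w]).as_matrix(); T[:3,3]=s["position"]
    return np.linalg.inv(T@d["tool_from_camera"])
E
python3 - <<'E'
from h import *
s=env.sense(); d=vision.read_camera("top"); im=d["frame"]
roi=np.zeros(im.shape[:2],np.uint8); roi[150:285,270:455]=1
g=cv2.cvtColor(im,cv2.COLOR_BGR2GRAY)
print(g[220,440-10],g[225,410],g[300,300])
# plate = non-bench : fill
m=((g<120)&(roi>0)).astype(np.uint8)
cs,_=cv2.findContours(m,cv2.RETR_EXTERNAL,cv2.CHAIN_APPROX_NONE)
c=max(cs,key=cv2.contourArea); hull=cv2.convexHull(c)
w=plane(d,c.reshape(-1,2),.012)[:,:2]
r=cv2.minAreaRect((w*1000).astype(np.float32)); print("plate",r, cv2.boxPoints(r).tolist())
# blank
m=((g>150)&(roi>0)).astype(np.uint8); m[:200]=0;m[:,:380]=0;m[260:]=0; m[:,435:]=0
cs,_=cv2.findContours(m,cv2.RETR_EXTERNAL,cv2.CHAIN_APPROX_NONE)
c=max(cs,key=cv2.contourArea); print(cv2.contourArea(c),c.reshape(-1,2).min(0),c.reshape(-1,2).max(0))
w=plane(d,c.reshape(-1,2),.022)[:,:2]
r=cv2.minAreaRect((w*1000).astype(np.float32)); print("blank",r)
E
```

```text
83 192 165
plate ((553.3792724609375, -84.93544006347656), (221.1485137939453, 360.3786315917969), 3.2637405395507812) [[432.72576904296875, 88.66637420654297], [453.24298095703125, -271.1277160644531], [674.0327758789062, -258.5372619628906], [653.5155639648438, 101.2568359375]]
594.5 [386 204] [427 237]
blank ((547.2979125976562, -180.08099365234375), (35.62583541870117, 89.20950317382812), 31.91658592224121)
```

View pics/wrist0.png

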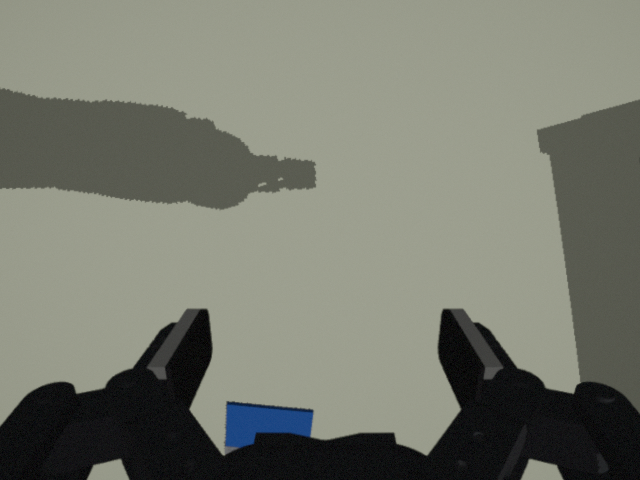

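Run:
```python
from h import *
s=env.sense();w,x,y,z=s["orientation"];print(R.from_quat([x,y,z,w]).as_matrix().round(3))
c,sn=np.cos(.057),np.sin(.057)
def J(x,y,z): return (np.array([553.4+c*x-sn*y,-84.9+sn*x+c*y,z])).round(1)
print("seat",J(48,80,0),"pre-push start",J(-50,-80,0))
d=vision.read_camera("top")
# overlay check
im=d["frame"].copy()
for x,y,h in [(66,-178,14),(66,147,14),(80,147,14),(24,125,10),(24,147,10),(66,125,14),(26,85,8),(15,67,8),(48,136,18),(-110,-180,0),(110,180,0),(-110,180,0),(110,-180,0)]:
    u=proj(d,J(x,y,12+h)/1000)[0]; cv2.circle(im,tuple(int(round(v*16)) for v in u),16,(0,0,255),-1,shift=4)
cv2.imwrite("pics/ov1.png",cv2.resize(im[150:280,270:460],None,fx=4,fy=4,interpolation=cv2.INTER_CUBIC))
```

```text
[[-0.001  0.309  0.951]
 [-0.001  0.951 -0.309]
 [-1.    -0.001 -0.   ]]
seat [596.8  -2.3   0. ] pre-push start [ 508.  -167.6    0. ]
```

View pics/ov1.png

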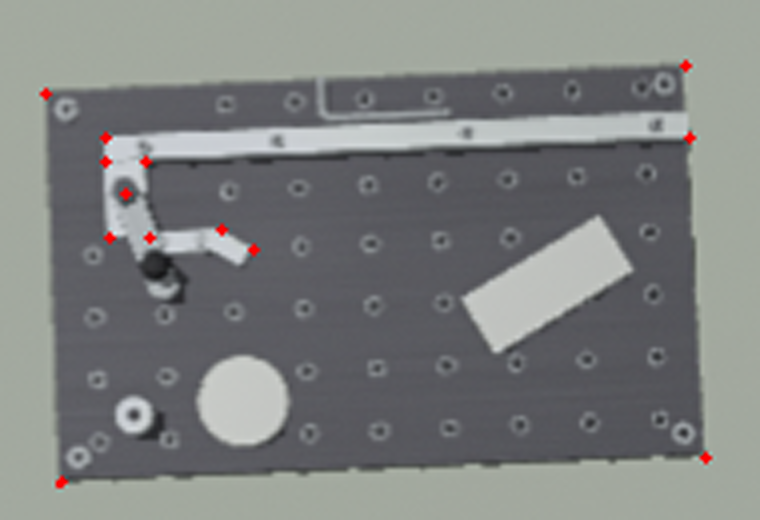

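```bash
python3 -m pendant '[[0.7,21,-55,0,0,0,0.1],[0.7,21,-55,0,0,0,0.1],[0.7,21,-55,0,0,0,0.1],[0.7,21,-55,0,0,0,0.071],[0.7,21,-55,0,0,0,0],[0.7,21,-55,0,0,0,0],[0.7,21,-55,0,0,0,0],[0.7,21,-55,0,0,0,0]]' && python3 -m pendant '[[0.7,21,-55,0,0,0,0],[0.7,21,-55,0,0,0,0],[0.7,21,-55,-10,0,0,0],[0.7,21,-55,-20,0,0,0],[0.7,21,-55,-20,0,0,0],[0.7,21,-55,-20,0,0,0],[0.7,0,0,0,0,0,0]]'
python3 - <<'E'
from h import *
s=env.sense();w,x,y,z=s["orientation"];print(s,R.from_quat([x,y,z,w]).as_matrix().round(3))
E
```

```text
time_s: 1.25
position: [0.3632, 0.1452, 0.2384]
orientation: [0.709, -0.028, 0.704, 0.028]
force: [1.0, 0.5, 0.4]
gripper_width: 0.0592
time_s: 2.12
position: [0.4921, -0.1957, 0.1702]
orientation: [0.712, -0.026, 0.701, 0.026]
force: [-0.0, 1.0, 0.3]
gripper_width: 0.0599
{'time_s': 2.125, 'qpos': array([-0.50502305,  0.14647697, -0.34013585,  1.0702222 ,  0.0082487 ,
       -0.57737863]), 'joint_vel': array([ 0.02574734, -0.0371082 , -0.02313549,  0.04697153,  0.02859784,
       -0.00394921]), 'joint_torque': array([ -1.13557622, -34.37952876,  28.28752935,  -0.63556273,
        -0.1339309 ,  -0.08410989]), 'position': array([ 0.49209664, -0.19568226,  0.17024107]), 'orientation': array([ 0.71235308, -0.02563882,  0.70088717,  0.02555215]), 'force': array([-0.03916835,  1.03792475,  0.31158875]), 'ft_torque': array([ 0.0682252 ,  0.03683198, -0.05963874]), 'gripper_width': 0.059876659071839755} [[ 0.016 -0.072  0.997]
 [ 0.     0.997  0.072]
 [-1.    -0.001  0.016]]
```

```bash
python3 -m pendant '[[0.7,-3,12,-45,0,0.016,-0.015],[0.7,0,0,-45,0,0,0],[0.7,0,0,-40,0,0,0],[0.7,0,0,-8,0,0,0],[0.7,0,0,0,0,0,0]]'
python3 - <<'E'
from h import *
s=env.sense();print(s["position"],s["orientation"],s["force"])
d=vision.read_camera("side");cv2.imwrite("pics/s2.png",cv2.resize(d["frame"][180:380,260:520],None,fx=3,fy=3))
d=vision.read_camera("wrist");cv2.imwrite("pics/w2.png",d["frame"])
E
```

```text
time_s: 2.75
position: [0.4899, -0.1815, 0.0325]
orientation: [0.708, -0.021, 0.705, 0.02]
force: [-0.3, -0.5, 0.0]
gripper_width: 0.0599
[ 0.4898686  -0.18146933  0.03253247] [ 0.7081751  -0.02064509  0.70544013  0.02039663] [-0.26957283 -0.45111044  0.00992746]
```

View pics/s2.png

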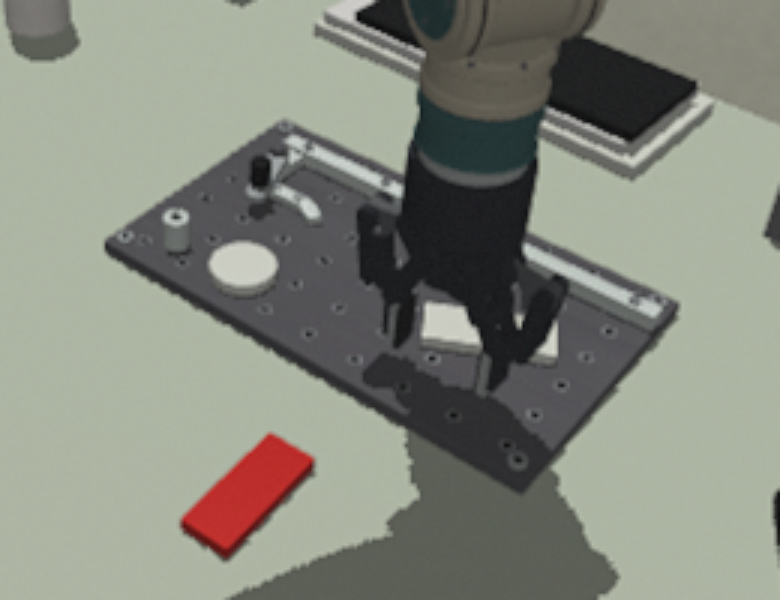

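View pics/w2.png

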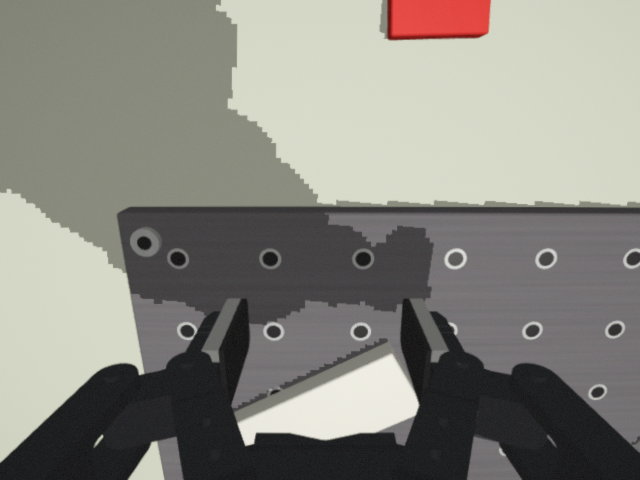

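```bash
python3 -m pendant '[[0.5,0,-8,0,0,0.004,0],[0.5,0,0,-3,0,0,0],[0.5,0,0,-2,0,0,0],[0.5,0,0,0,0,0,0]]'
python3 - <<'E'
from h import *
s=env.sense();print(s["position"],s["force"])
d=vision.read_camera("wrist");cv2.imwrite("pics/w3.png",d["frame"])
E
python3 -m pendant '[[0.5,0,0,-2,0,0,0]]';python3 -m pendant '[[0.5,0,0,-2,0,0,0]]'
```

```text
time_s: 3.35
position: [0.4938, -0.1925, 0.0321]
orientation: [0.71, -0.022, 0.704, 0.018]
force: [-0.1, 0.2, -0.1]
gripper_width: 0.0427
[ 0.49383751 -0.19252702  0.03209317] [-0.07812118  0.18917733 -0.10611058]
time_s: 3.52
position: [0.4939, -0.1925, 0.0301]
orientation: [0.71, -0.022, 0.704, 0.018]
force: [0.3, -0.4, 0.1]
gripper_width: 0.0428
time_s: 3.65
position: [0.4938, -0.1924, 0.0279]
orientation: [0.71, -0.022, 0.704, 0.019]
force: [-0.4, -1.4, 0.5]
gripper_width: 0.0428
```

View pics/w3.png

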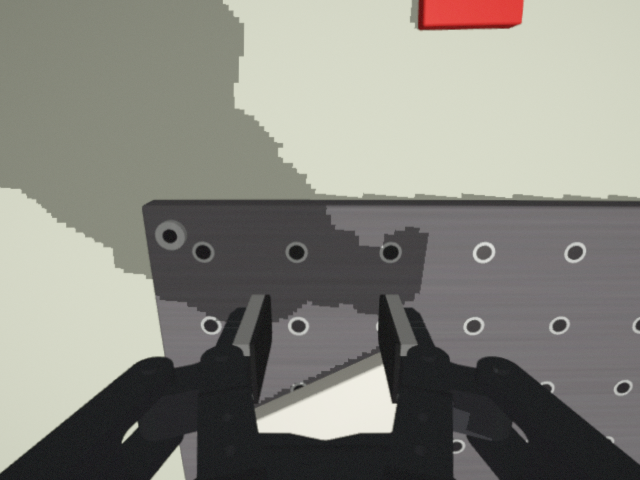

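```bash
for i in 1 2 3 4; do :; done; python3 -m pendant '[[0.5,-3,0,-4,0,0,0],[0.5,0,0,0,0,0,0]]';python3 -m pendant '[[0.5,0,0,-2,0,0,0],[0.5,0,0,0,0,0,0]]';python3 -m pendant '[[0.5,0,0,-2,0,0,0],[0.5,0,0,0,0,0,0]]'
```

```text
time_s: 3.9
position: [0.4901, -0.192, 0.0231]
orientation: [0.709, -0.022, 0.704, 0.019]
force: [-0.2, 0.2, 0.3]
gripper_width: 0.0428
time_s: 4.15
position: [0.4899, -0.192, 0.0209]
orientation: [0.709, -0.022, 0.704, 0.019]
force: [0.3, -0.3, -0.6]
gripper_width: 0.0427
time_s: 4.4
position: [0.4902, -0.1921, 0.0188]
orientation: [0.709, -0.022, 0.704, 0.019]
force: [-1.1, -0.5, 0.5]
gripper_width: 0.0429
```

```bash
python3 -m pendant '[[0.5,0,0,-2,0,0,0],[0.5,0,0,0,0,0,0]]'
python3 - <<'E'
from h import *
d=vision.read_camera("side");cv2.imwrite("pics/s4.png",cv2.resize(d["frame"][260:330,370:470],None,fx=7,fy=7,interpolation=cv2.INTER_CUBIC))
E
```

```text
time_s: 4.65
position: [0.4909, -0.1925, 0.0186]
orientation: [0.71, -0.022, 0.704, 0.019]
force: [0.4, 0.1, 0.2]
gripper_width: 0.0427
```

View pics/s4.png

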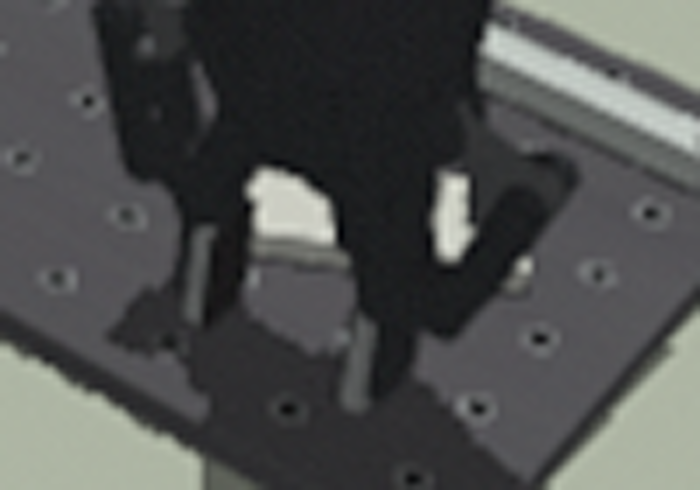

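Run:
```python
from h import *
s=env.sense();d=vision.read_camera("side")
w,x,y,z=s["orientation"];M=R.from_quat([x,y,z,w]).as_matrix();print(s["position"],M.round(3))
for ret in (-8,-5,-2,0,2):
  for sy in (26,-26):
    P=[s["position"]+M@(np.array([-ret,sy+dy,-11])/1000) for dy in (-5,5)]
    uv=proj(d,P); print(ret,sy,((uv-[370,260])*7).round(0).tolist(), [round(p[2]*1000,1) for p in P])
```

```text
[ 0.49097301 -0.19248351  0.01855409] [[ 0.009 -0.058  0.998]
 [-0.005  0.998  0.058]
 [-1.    -0.005  0.008]]
-8 26 [[197.0, 337.0], [168.0, 321.0]] [np.float64(10.4), np.float64(10.3)]
-8 -26 [[356.0, 425.0], [325.0, 408.0]] [np.float64(10.6), np.float64(10.6)]
-5 26 [[198.0, 329.0], [169.0, 313.0]] [np.float64(13.4), np.float64(13.3)]
-5 -26 [[358.0, 418.0], [326.0, 400.0]] [np.float64(13.6), np.float64(13.6)]
-2 26 [[199.0, 322.0], [170.0, 306.0]] [np.float64(16.4), np.float64(16.3)]
-2 -26 [[359.0, 410.0], [328.0, 393.0]] [np.float64(16.6), np.float64(16.6)]
0 26 [[200.0, 317.0], [170.0, 301.0]] [np.float64(18.4), np.float64(18.3)]
0 -26 [[360.0, 405.0], [328.0, 388.0]] [np.float64(18.6), np.float64(18.6)]
2 26 [[201.0, 312.0], [171.0, 296.0]] [np.float64(20.4), np.float64(20.3)]
2 -26 [[361.0, 400.0], [329.0, 383.0]] [np.float64(20.6), np.float64(20.6)]
```

```bash
python3 -m pendant '[[0.5,8,0.5,0,0,0,0],[0.5,8,0.5,0,0,0,0],[0.5,8,0.5,0,0,0,0],[0.5,8,0.5,0,0,0,0],[0.5,8,0.5,0,0,0,0],[0.5,0,0,0,0,0,0]]'
python3 - <<'E'
from h import *
d=vision.read_camera("top");cv2.imwrite("pics/t5.png",cv2.resize(d["frame"][150:280,270:460],None,fx=4,fy=4,interpolation=cv2.INTER_CUBIC))
d=vision.read_camera("wrist");cv2.imwrite("pics/w5.png",d["frame"])
E
```

```text
time_s: 5.5
position: [0.5328, -0.1897, 0.0183]
orientation: [0.709, -0.022, 0.705, 0.019]
force: [-0.3, -0.7, 1.2]
gripper_width: 0.0426
```

View pics/t5.png

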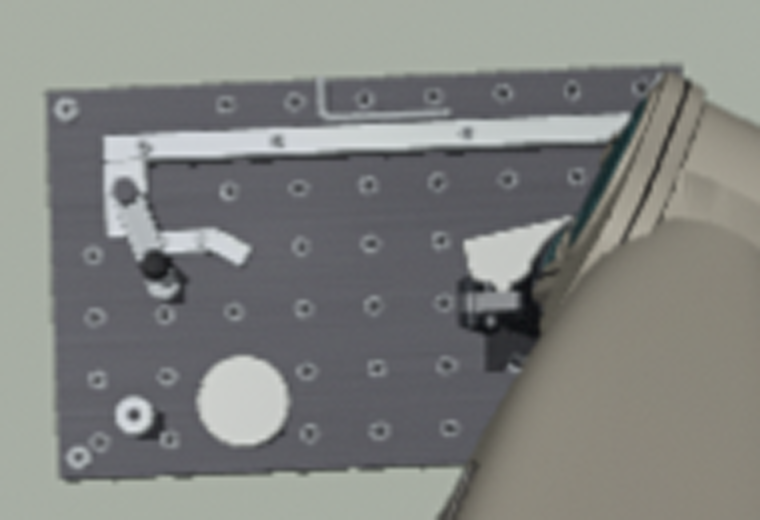

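View pics/w5.png

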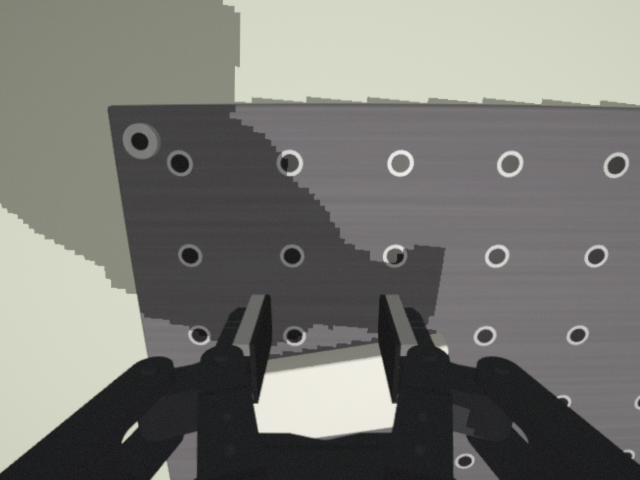

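```bash
python3 -m pendant '[[0.5,8,0.5,0,0,0,0],[0.5,8,0.5,0,0,0,0],[0.5,8,0.5,0,0,0,0],[0.5,8,0.5,0,0,0,0],[0.5,0,0,0,0,0,0]]'; python3 -m pendant '[[0.5,3,0.2,0,0,0,0],[0.5,3,0.2,0,0,0,0],[0.5,0,0,0,0,0,0]]';python3 - <<'E'
from h import *
d=vision.read_camera("top");cv2.imwrite("pics/t6.png",cv2.resize(d["frame"][150:280,270:460],None,fx=4,fy=4,interpolation=cv2.INTER_CUBIC))
d=vision.read_camera("wrist");cv2.imwrite("pics/w6.png",d["frame"])
E
```

```text
time_s: 6.22
position: [0.5631, -0.1873, 0.0183]
orientation: [0.707, -0.022, 0.706, 0.019]
force: [0.6, -0.2, 1.9]
gripper_width: 0.0426
time_s: 6.6
position: [0.5683, -0.1868, 0.0183]
orientation: [0.706, -0.022, 0.707, 0.019]
force: [0.9, -0.1, 2.2]
gripper_width: 0.0431
```

View pics/t6.png

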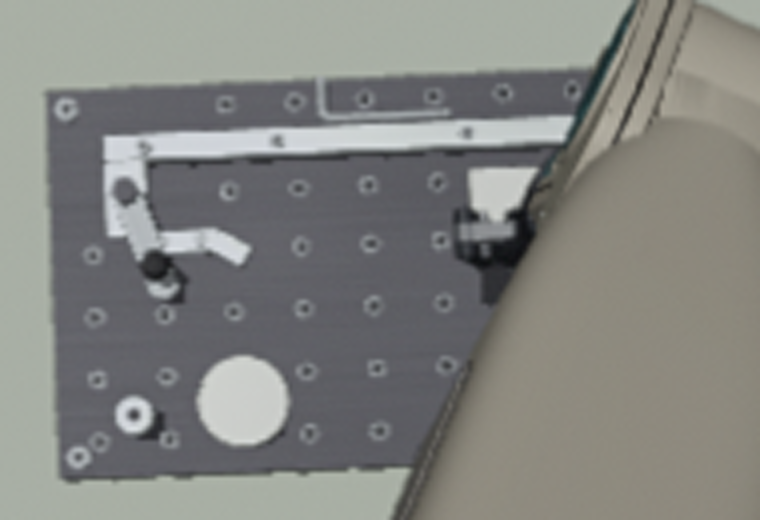

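View pics/w6.png

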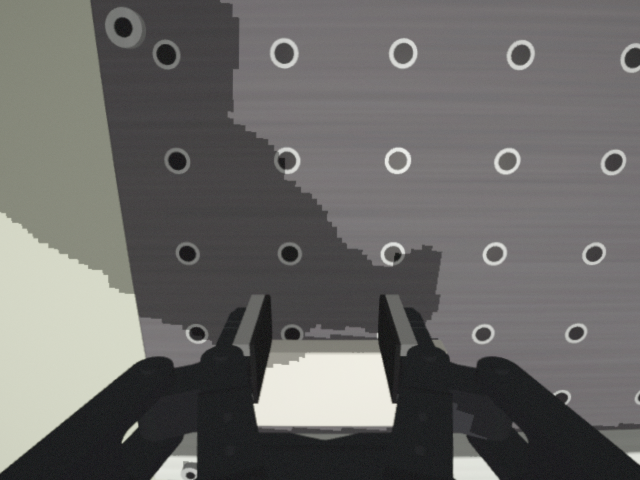

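```bash
python3 -m pendant '[[0.5,4,0.2,0,0,0,0],[0.5,4,0.2,0,0,0,0],[0.5,0,0,0,0,0,0]]'; python3 -m pendant '[[0.5,3,0.2,0,0,0,0],[0.5,1,0,0,0,0,0]]';python3 - <<'E'
from h import *
d=vision.read_camera("top");cv2.imwrite("pics/t7.png",cv2.resize(d["frame"][150:280,270:460],None,fx=4,fy=4,interpolation=cv2.INTER_CUBIC))
d=vision.read_camera("wrist");cv2.imwrite("pics/w7.png",d["frame"])
E
```

```text
time_s: 7.08
position: [0.5754, -0.1862, 0.0183]
orientation: [0.706, -0.022, 0.708, 0.019]
force: [-0.9, 0.3, 3.1]
gripper_width: 0.0429
time_s: 7.32
position: [0.5786, -0.1859, 0.0183]
orientation: [0.705, -0.022, 0.709, 0.019]
force: [-3.0, -0.6, 5.0]
gripper_width: 0.0428
```

View pics/w7.png

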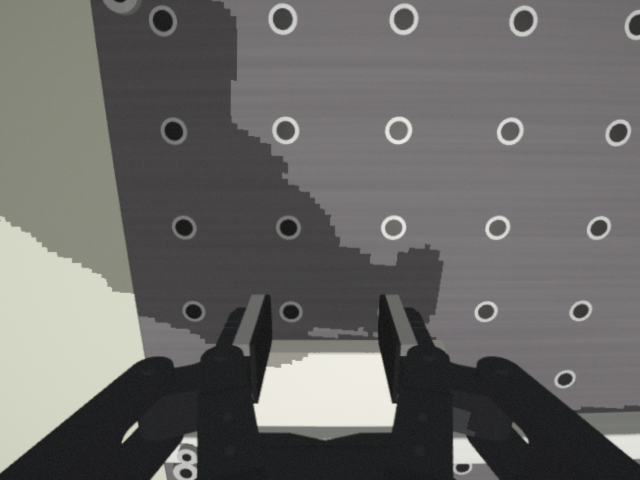

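View pics/t7.png

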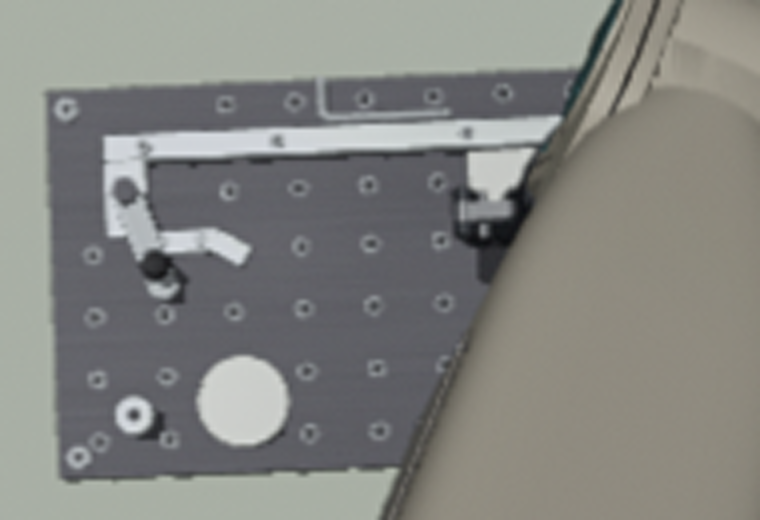

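```bash
python3 -m pendant '[[0.5,2,0,0.5,0,0,0],[0.5,2,0.1,0,0,0,0]]';python3 -m pendant '[[0.5,2,0.1,0,0,0,0],[0.5,2,0.1,0,0,0,0]]'; python3 -m pendant '[[0.5,2,0,0,0,0,0],[0.5,2,0,0,0,0,0]]'
```

```text
time_s: 7.68
position: [0.5813, -0.1858, 0.0183]
orientation: [0.704, -0.021, 0.71, 0.019]
force: [-8.6, -0.4, 10.1]
gripper_width: 0.0425
time_s: 7.92
position: [0.5813, -0.1857, 0.0183]
orientation: [0.701, -0.022, 0.713, 0.018]
force: [-6.8, -0.6, 8.6]
gripper_width: 0.0425
time_s: 8.18
position: [0.5812, -0.1857, 0.0184]
orientation: [0.698, -0.021, 0.716, 0.018]
force: [-5.8, 0.3, 7.4]
gripper_width: 0.0431
```

```bash
python3 -m pendant '[[0.5,-8,0,0,0,-0.025,0],[0.5,-10,0,10,0,0,0],[0.5,-10,-40,40,0,0,0],[0,-10,-60,20,0,0,0],[0,-10,-60,0,0,0,0],[0,0,0,0,0,0,0]]'
python3 - <<'E'
from h import *
s=env.sense();print(s["position"],s["orientation"])
d=vision.read_camera("top");cv2.imwrite("pics/t8.png",cv2.resize(d["frame"][150:280,270:460],None,fx=4,fy=4,interpolation=cv2.INTER_CUBIC))
s=env.sense()
d=vision.read_camera("wrist");cv2.imwrite("pics/w8.png",d["frame"])
E
```

```text
time_s: 8.93
position: [0.5337, -0.3501, 0.0927]
orientation: [0.708, -0.024, 0.705, 0.018]
force: [0.9, -0.1, -0.3]
gripper_width: 0.0004
[ 0.53374159 -0.35008842  0.09270253] [ 0.70843784 -0.02376288  0.70515357  0.01759524]
```

View pics/t8.png

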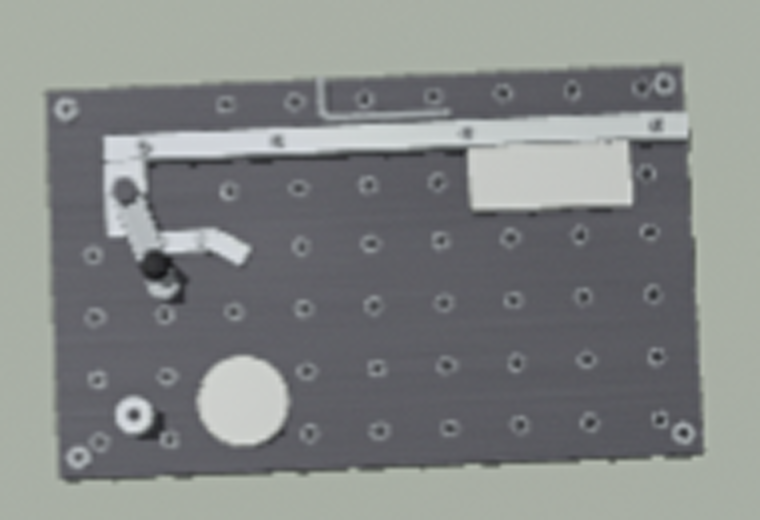

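View pics/w8.png

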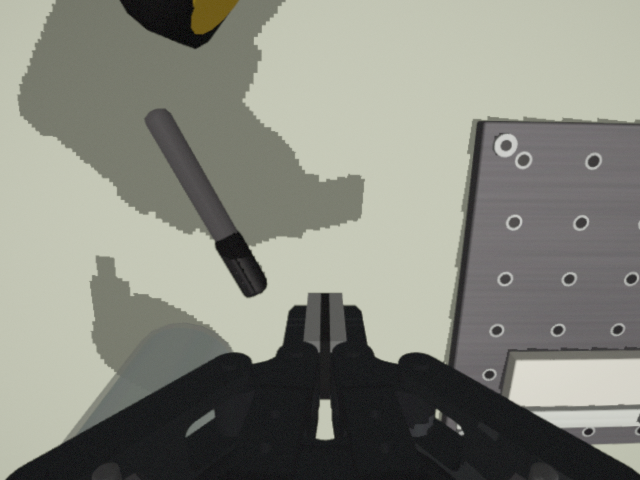

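Run:
```python
from h import *
c,sn=np.cos(.057),np.sin(.057)
d=vision.read_camera("top");im=d["frame"]
g=cv2.cvtColor(im,cv2.COLOR_BGR2GRAY)
q=np.array([[469,148],[470,212],[633,205],[629,141]])/4+[270,150]
w=plane(d,q,.022)[:,:2]*1000-[553.4,-84.9]
print("blank corners jig",np.c_[c*w[:,0]+sn*w[:,1],-sn*w[:,0]+c*w[:,1]].round(1))
s=env.sense();p=s["position"][:2]*1000-[553.4,-84.9];print("tool jig",c*p[0]+sn*p[1],-sn*p[0]+c*p[1])
cv2.imwrite("pics/t9.png",cv2.resize(im[130:300,480:580],None,fx=3.5,fy=3.5))
print(plane(d,[[520,190],[555,178]],.0),plane(d,[[555,178]],.2))
def J(x,y): return (553.4+c*x-sn*y,-84.9+sn*x+c*y)
print(J(48,-155),J(48,20))
```

```text
blank corners jig [[  65.6  -56. ]
 [  29.7  -54.8]
 [  29.9 -145.3]
 [  65.9 -145.1]]
tool jig -34.88035020630941 -258.26048156654895
[[ 0.62409641 -0.44070672  0.        ]
 [ 0.65318356 -0.52139364  0.        ]] [[ 0.61418621 -0.4377646   0.2       ]]
(np.float64(610.1522617343411), np.float64(-236.9137519701321)) (np.float64(600.1826623194414), np.float64(-62.197962507626926))
```

View pics/t9.png

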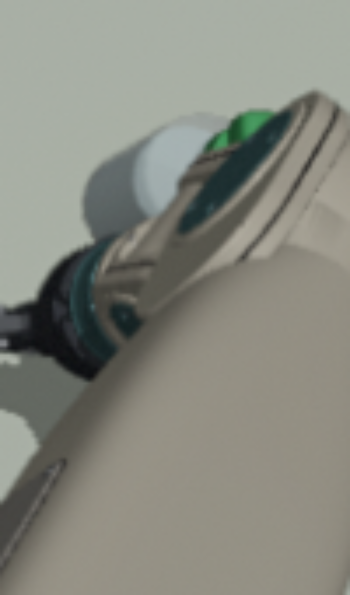

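```bash
python3 -m pendant '[[0,0,48,0,0,0,0],[0,40,48,0,0,0,0],[0,37,0,-10,0,0,0],[0,0,0,-25,0,0,0],[0,0,0,-20,0,0,0],[0,0,0,0,0,0,0]]'
python3 - <<'E'
from h import *
c,sn=np.cos(.057),np.sin(.057)
s=env.sense();w,x,y,z=s["orientation"];print(s["position"],R.from_quat([x,y,z,w]).as_matrix().round(3))
p=s["position"][:2]*1000-[553.4,-84.9];print("tool jig",c*p[0]+sn*p[1],-sn*p[0]+c*p[1])
d=vision.read_camera("wrist");cv2.imwrite("pics/w9.png",d["frame"])
E
```

```text
time_s: 9.82
position: [0.6108, -0.2325, 0.0329]
orientation: [0.705, -0.027, 0.708, 0.027]
force: [-0.3, 0.5, -0.5]
gripper_width: 0.0002
[ 0.61083418 -0.23248153  0.03291553] [[-0.004 -0.077  0.997]
 [ 0.001  0.997  0.077]
 [-1.     0.001 -0.004]]
tool jig 48.933306836101416 -150.61382599743598
```

View pics/w9.png

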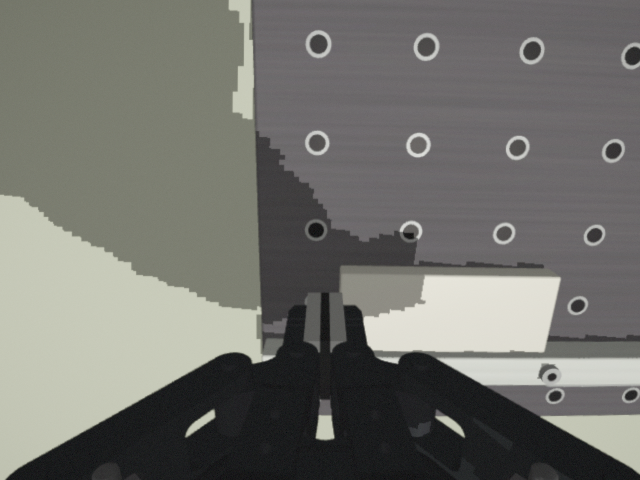

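```bash
python3 -m pendant '[[0,0,-20,0,0,0,-0.02],[0,0,0,0,0,0,0],[0,0,0,-5,0,0,0],[0,0,0,-3,0,0,0],[0,0,0,0,0,0,0]]'
python3 - <<'E'
from h import *
c,sn=np.cos(.057),np.sin(.057)
s=env.sense();w,x,y,z=s["orientation"];print(s["position"],R.from_quat([x,y,z,w]).as_matrix().round(3))
p=s["position"][:2]*1000-[553.4,-84.9];print("tool jig",c*p[0]+sn*p[1],-sn*p[0]+c*p[1])
d=vision.read_camera("wrist");cv2.imwrite("pics/w10.png",d["frame"][180:420,180:560])
E
```

```text
time_s: 10.5
position: [0.6129, -0.2553, 0.0287]
orientation: [0.707, -0.02, 0.706, 0.019]
force: [0.7, 0.1, -0.0]
gripper_width: 0.0
[ 0.61290389 -0.25527535  0.0286945 ] [[ 0.002 -0.055  0.999]
 [-0.002  0.999  0.055]
 [-1.    -0.002  0.002]]
tool jig 49.701113162805925 -173.48853312529693
```

View pics/w10.png

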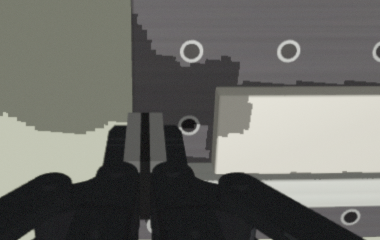

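```bash
python3 -m pendant '[[0,-1.5,0,-5,0,0,0],[0,0,0,0,0,0,0],[0,-0.5,9,0,0,0,0],[0,-0.5,9,0,0,0,0],[0,-0.5,9,0,0,0,0],[0,-0.5,9,0,0,0,0],[0,0,0,0,0,0,0]]'
cat > v.py <<'E'
from h import *
import sys
c,sn=np.cos(.057),np.sin(.057)
s=env.sense();w,x,y,z=s["orientation"];M=R.from_quat([x,y,z,w]).as_matrix();print(s["position"].round(4),"yaw",np.arctan2(-M[0,1],M[1,1]).round(3),"x",M[:,0].round(3),s["force"].round(1))
p=s["position"][:2]*1000-[553.4,-84.9];print("tool jig",c*p[0]+sn*p[1],-sn*p[0]+c*p[1])
n=sys.argv[1]
a=vision.read_camera("top")["frame"][150:280,270:460]
b=vision.read_camera("wrist")["frame"]
cv2.imwrite(f"pics/{n}.png",np.hstack([cv2.resize(a,(400,300),interpolation=cv2.INTER_CUBIC),cv2.resize(b,(400,300))]))
E
python3 v.py v11
```

```text
time_s: 11.42
position: [0.609, -0.2156, 0.0235]
orientation: [0.707, -0.02, 0.706, 0.019]
force: [0.1, -0.2, 0.8]
gripper_width: 0.0004
[ 0.609  -0.2156  0.0235] yaw 0.056 x [ 0.002 -0.002 -1.   ] [ 0.1 -0.2  0.8]
tool jig 48.08792753063969 -133.60705715381204
```

View pics/v11.png

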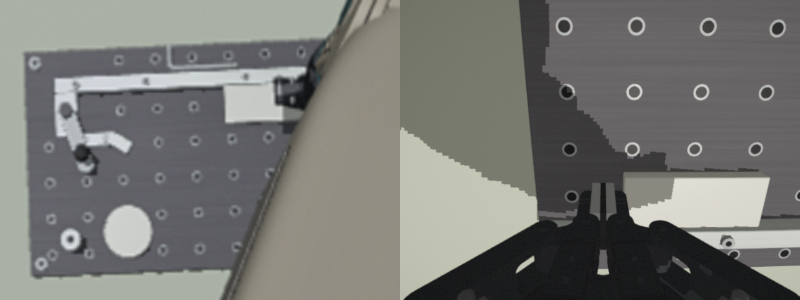

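```bash
python3 -m pendant '[[0,-0.7,12,0,0,0,0],[0,-0.7,12,0,0,0,0],[0,-0.7,12,0,0,0,0],[0,-0.7,12,0,0,0,0],[0,-0.7,12,0,0,0,0],[0,-0.7,12,0,0,0,0],[0,0,0,0,0,0,0]]'; python3 v.py v12
```

```text
time_s: 12.4
position: [0.6046, -0.1391, 0.0237]
orientation: [0.708, -0.02, 0.706, 0.019]
force: [-0.7, -0.5, 0.2]
gripper_width: -0.0003
[ 0.6046 -0.1391  0.0237] yaw 0.056 x [ 0.002 -0.002 -1.   ] [-0.7 -0.5  0.2]
tool jig 48.053696312629405 -57.023615541533104
```

View pics/v12.png

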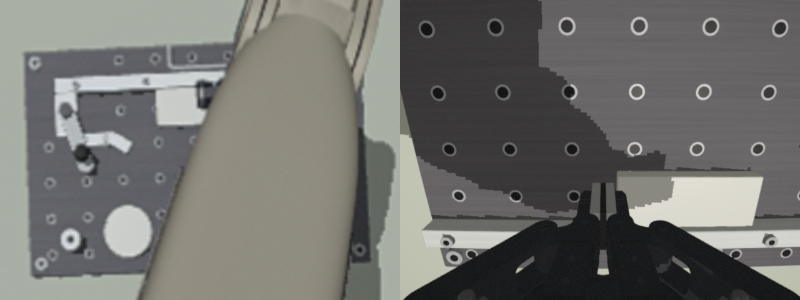

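```bash
python3 -m pendant '[[0,-0.7,11,0,0,0,0],[0,-0.7,11,0,0,0,0],[0,-0.7,11,0,0,0,0],[0,-0.7,11,0,0,0,0],[0,-0.7,11,0,0,0,0],[0,0,0,0,0,0,0]]'; python3 v.py v13
```

```text
time_s: 13.25
position: [0.6013, -0.0817, 0.0238]
orientation: [0.708, -0.02, 0.706, 0.018]
force: [-0.5, -0.0, 0.1]
gripper_width: 0.0001
[ 0.6013 -0.0817  0.0238] yaw 0.054 x [ 0.003 -0.003 -1.   ] [-0.5 -0.   0.1]
tool jig 48.001009448334656 0.4349934426142599
```

View pics/v13.png

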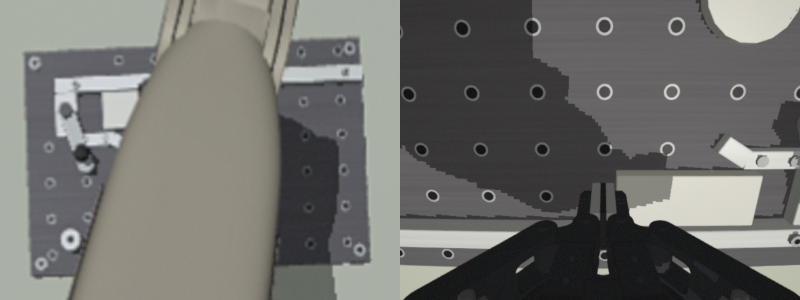

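Entered the pocket cleanly; about 22 mm remains. Going slower.

```bash
python3 -m pendant '[[0,-0.4,7,0,0,0,0],[0,-0.4,7,0,0,0,0],[0,0,0,0,0,0,0]]';python3 -m pendant '[[0,-0.2,3,0,0,0,0],[0,0,2,0,0,0,0]]';python3 -m pendant '[[0,0,2,0,0,0,0],[0,0,2,0,0,0,0]]'; python3 v.py v14
```

```text
time_s: 13.72
position: [0.601, -0.0684, 0.024]
orientation: [0.708, -0.02, 0.706, 0.017]
force: [0.3, -0.2, 0.1]
gripper_width: 0.0002
time_s: 13.98
position: [0.6008, -0.0634, 0.024]
orientation: [0.708, -0.02, 0.706, 0.017]
force: [0.0, 0.1, 0.4]
gripper_width: 0.0002
time_s: 14.22
position: [0.6009, -0.0592, 0.024]
orientation: [0.708, -0.02, 0.706, 0.017]
force: [0.0, -0.0, 0.4]
gripper_width: -0.0001
[ 0.6009 -0.0592  0.024 ] yaw 0.052 x [ 0.004 -0.004 -1.   ] [ 0.  -0.   0.4]
tool jig 48.85476798711176 22.95362412922215
```

View pics/v14.png

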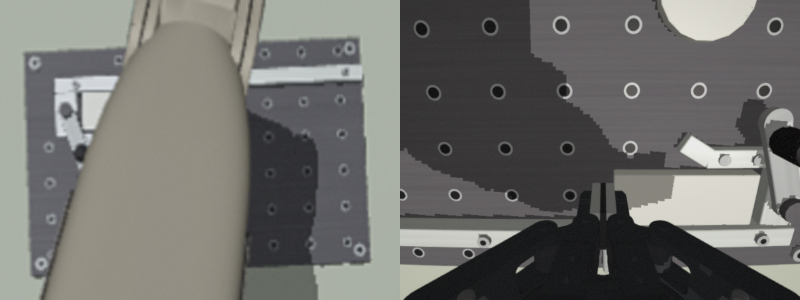

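```bash
python3 -m pendant '[[0,0,2,0,0,0,0.004],[0,-0.3,2,0,0,0,0]]';python3 -m pendant '[[0,-0.2,2,0,0,0,0],[0,0,2,0,0,0,0]]';python3 -m pendant '[[0,0,2,0,0,0,0],[0,0,2,0,0,0,0]]'
```

```text
time_s: 14.58
position: [0.6005, -0.055, 0.024]
orientation: [0.708, -0.021, 0.706, 0.019]
force: [0.3, -0.7, -0.3]
gripper_width: -0.0004
time_s: 14.82
position: [0.6006, -0.0524, 0.0242]
orientation: [0.708, -0.022, 0.705, 0.017]
force: [0.4, -6.8, -0.4]
gripper_width: 0.0001
time_s: 15.08
position: [0.6006, -0.0524, 0.0245]
orientation: [0.708, -0.025, 0.706, 0.012]
force: [-0.5, -5.5, -0.9]
gripper_width: 0.0002
```

```bash
python3 -m pendant '[[0,0,-10,0,0,0,0],[0,0,-20,20,0,0,0],[0,-30,-50,50,0,0,0],[0,-30,-50,30,0,0,0],[0,0,-50,0,0,0,0],[0,0,0,0,0,0,0]]'; python3 v.py v15
python3 - <<'E'
from h import *
d=vision.read_camera("top");cv2.imwrite("pics/t15.png",cv2.resize(d["frame"][170:250,280:380],None,fx=8,fy=7.5,interpolation=cv2.INTER_CUBIC))
E
```

```text
time_s: 15.82
position: [0.546, -0.2262, 0.1177]
orientation: [0.709, -0.025, 0.705, 0.015]
force: [-0.4, 1.0, -0.7]
gripper_width: 0.0002
[ 0.546  -0.2262  0.1177] yaw 0.056 x [ 0.006 -0.014 -1.   ] [-0.4  1.  -0.7]
tool jig -15.448542025128578 -140.654527339692
```

View pics/t15.png

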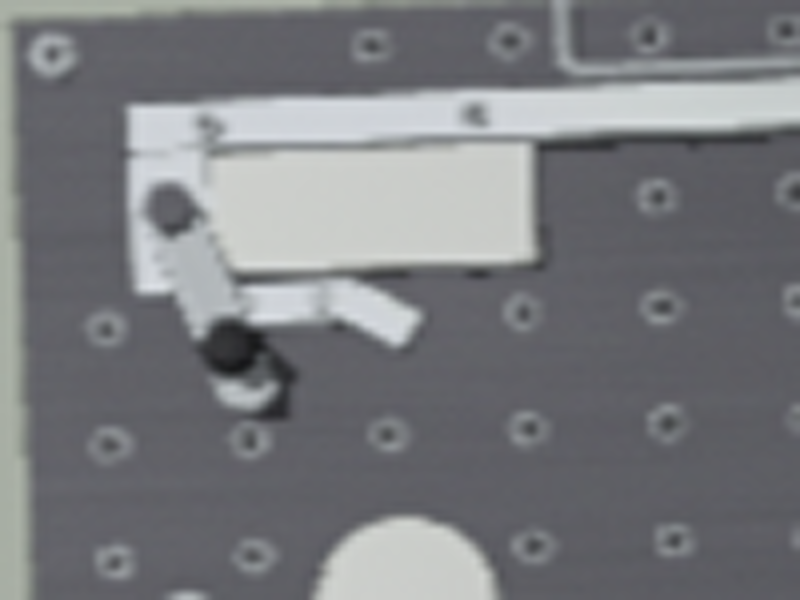

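Run:
```python
from h import *
c,sn=np.cos(.057),np.sin(.057)
d=vision.read_camera("top");im=d["frame"]
q=np.array([[536,142],[540,262],[220,271],[128,104]])/[8,7.5]+[280,170]
for z in (.022,.026):
  w=plane(d,q,z)[:,:2]*1000-[553.4,-84.9]
  print("jig",np.c_[c*w[:,0]+sn*w[:,1],-sn*w[:,0]+c*w[:,1]].round(1).tolist())
# knob: top center at z=52
q=np.array([[231,345]])/[8,7.5]+[280,170]
w=plane(d,q,.052)[:,:2]*1000-[553.4,-84.9]
k=np.c_[c*w[:,0]+sn*w[:,1],-sn*w[:,0]+c*w[:,1]][0];print("knob",k, np.hypot(48-k[0],136-k[1]),np.arctan2(48-k[0],136-k[1]))
# disc
q=np.array([[127.5*190/400+270,231*130/300+150],[70*190/400+270,239*130/300+150]])
for z in(.022,.038):
  w=plane(d,q,z)[:,:2]*1000-[553.4,-84.9];print(np.c_[c*w[:,0]+sn*w[:,1],-sn*w[:,0]+c*w[:,1]].round(1).tolist())
```

```text
jig [[65.0, 33.6], [29.1, 34.0], [30.1, 123.0], [81.3, 146.7]]
jig [[64.3, 33.8], [28.5, 34.2], [29.6, 122.8], [80.6, 146.5]]
knob [  4.3898703  119.78402129] 46.52742608563676 1.2147991816428414
[[-69.8, 75.7], [-75.0, 136.3]]
[[-70.6, 75.8], [-75.8, 135.6]]
```

```bash
python3 -m pendant '[[0,13,50,0,0.014,0,0],[0,13,50,0,0,0.006,0],[0,13,50,-10,0,0,0],[0,13,50,-10,0,0,0],[0,0,0,0,0,0,0],[0,0,0,0,0,0,0]]'
python3 - <<'E'
from h import *
c,sn=np.cos(.057),np.sin(.057)
s=env.sense();d=vision.read_camera("wrist");W=wristW(d,s);print(s["position"])
im=d["frame"];cv2.imwrite("pics/w16.png",im)
def J(x,y,z): return np.array([553.4+c*x-sn*y,-84.9+sn*x+c*y,z+12])/1000
o=im.copy()
for p in [(66,35,14),(66,-20,14),(66,35,10),(30,35,10),(30,65,10),(66,125,14),(24,125,10),(26,85,8)]:
    u=proj(d,J(*p),W)[0];print(p,u.round(1)); cv2.circle(o,tuple(int(round(v)) for v in u),1,(0,0,255),-1)
cv2.imwrite("pics/w16o.png",o)
E
```

```text
time_s: 16.77
position: [0.5957, -0.0076, 0.0927]
orientation: [0.704, -0.023, 0.71, 0.027]
force: [0.0, 0.8, 0.6]
gripper_width: 0.0001
[ 0.595683   -0.00760422  0.09273426]
(66, 35, 14) [252.4 294.8]
(66, -20, 14) [154.8 293.5]
(66, 35, 10) [253.6 291.7]
(30, 35, 10) [250.9 231.2]
(30, 65, 10) [306.3 231.8]
(66, 125, 14) [412.9 296.4]
(24, 125, 10) [417.6 222.5]
(26, 85, 8) [343.3 224.1]
```

View pics/w16o.png

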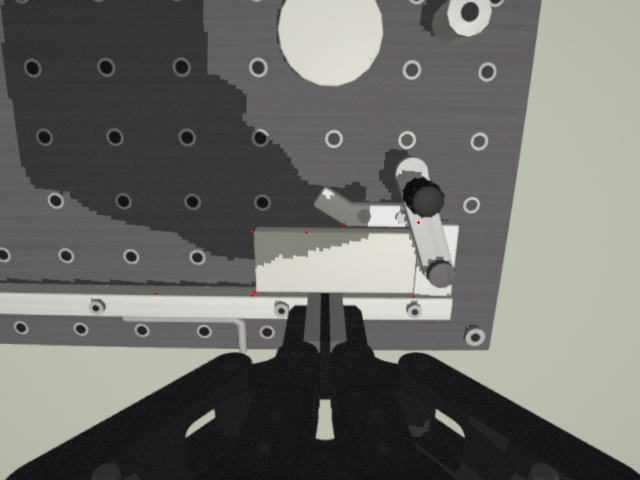

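Run:
```python
import cv2
im=cv2.imread("pics/w16.png")
cv2.imwrite("pics/w16z.png",cv2.resize(im[190:320,240:470],None,fx=3.4,fy=3.4,interpolation=cv2.INTER_CUBIC))
```

```text
(no output)
```

View pics/w16z.png

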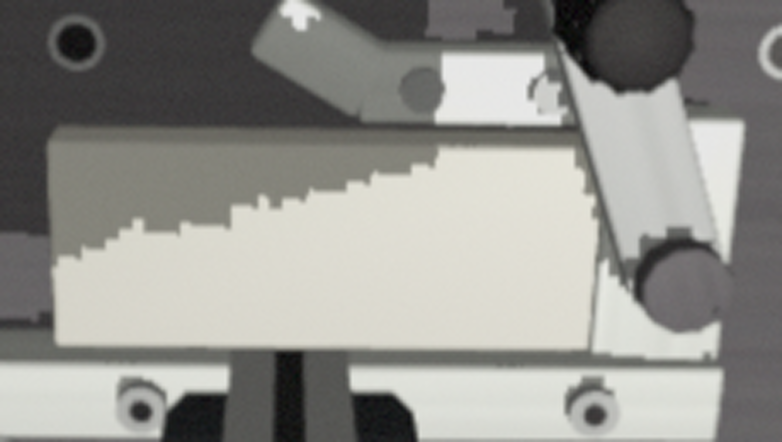

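```bash
python3 -m pendant '[[0,-42,-30,0,0,-0.006,-0.014],[0,0,0,0,0,0,0],[0,0,0,-30,0,0,0],[0,0,0,-15,0,0,0],[0,0,0,0,0,0,0]]'; python3 v.py v17
```

```text
time_s: 17.45
position: [0.5538, -0.0423, 0.0481]
orientation: [0.707, -0.016, 0.706, 0.02]
force: [0.2, 0.2, -0.6]
gripper_width: 0.0004
[ 0.5538 -0.0423  0.0481] yaw 0.05 x [ 0.001  0.005 -1.   ] [ 0.2  0.2 -0.6]
tool jig 2.86562497636372 42.463264229714895
```

View pics/v17.png

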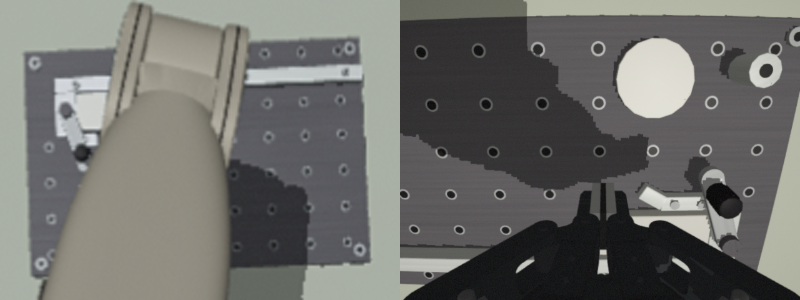

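```bash
python3 -m pendant '[[0,0,6,-12,0,0,0.006],[0,0,0,-11,0,0,0],[0,0,0,0,0,0,0],[0,5,0.3,0,0,0,0],[0,5,0.3,0,0,0,0],[0,0,0,0,0,0,0]]'; python3 -m pendant '[[0,2,0.1,0,0,0,0],[0,2,0.1,0,0,0,0]]'; python3 -m pendant '[[0,2,0.1,0,0,0,0],[0,1,0.1,0,0,0,0]]'; python3 v.py v18
```

```text
time_s: 18.3
position: [0.568, -0.0352, 0.0266]
orientation: [0.71, -0.019, 0.704, 0.022]
force: [-0.8, -0.5, -0.3]
gripper_width: 0.0001
time_s: 18.55
position: [0.5723, -0.035, 0.0269]
orientation: [0.71, -0.019, 0.704, 0.022]
force: [-0.2, -0.8, 0.4]
gripper_width: -0.0002
time_s: 18.8
position: [0.5726, -0.0347, 0.0262]
orientation: [0.708, -0.019, 0.706, 0.022]
force: [-3.9, -0.3, 2.0]
gripper_width: 0.0003
[ 0.5726 -0.0347  0.0262] yaw 0.058 x [ 0.002  0.004 -1.   ] [-3.9 -0.3  2. ]
tool jig 22.012014612077106 49.029778606888094
```

View pics/v18.png

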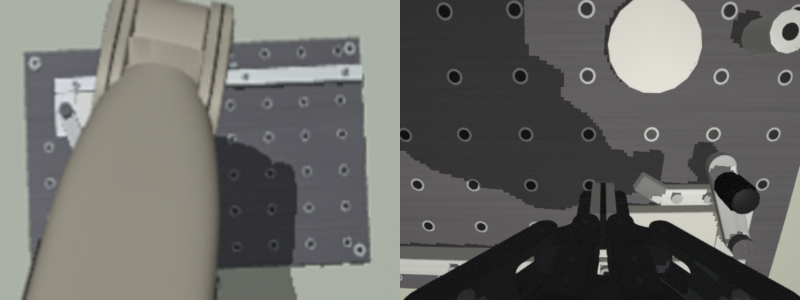

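```bash
python3 -m pendant '[[0,-8,0,5,0,0,0],[0,-6,0,35,0,0,0],[0,0,0,35,0,0,0],[0,-4,50,0,0,0,0],[0,-4,48,0,0,0,0],[0,0,0,0,0,0,0],[0,0,0,0,0,0,0]]'; python3 v.py v19
```

```text
time_s: 19.77
position: [0.5562, 0.0652, 0.1082]
orientation: [0.714, -0.018, 0.699, 0.022]
force: [0.3, -0.4, 0.2]
gripper_width: 0.0002
[0.5562 0.0652 0.1082] yaw 0.056 x [ 0.021  0.006 -1.   ] [ 0.3 -0.4  0.2]
tool jig 11.357905843993523 149.660816432212
```

View pics/v19.png

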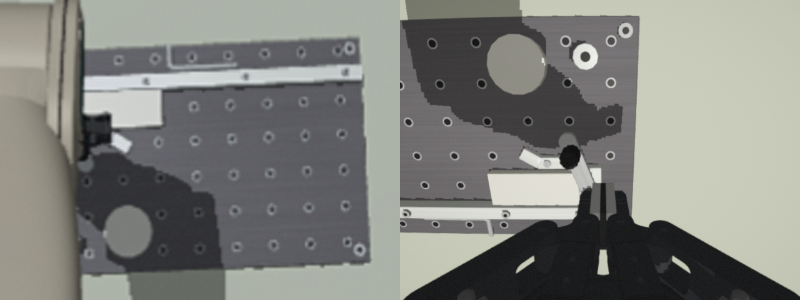

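```bash
python3 -m pendant '[[0,-7,3,0,0,0.02,0],[0,0,0,-30,0,0,0],[0,0,0,-20,0,0,0],[0,0,0,-5,0,0,0],[0,0,0,0,0,0,0]]'; python3 v.py v20
```

```text
time_s: 20.5
position: [0.5489, 0.0645, 0.052]
orientation: [0.706, -0.015, 0.708, 0.019]
force: [0.3, 0.2, -0.5]
gripper_width: 0.0002
[0.5489 0.0645 0.052 ] yaw 0.049 x [-0.002  0.006 -1.   ] [ 0.3  0.2 -0.5]
tool jig 4.064209431329045 149.4204387173992
```

View pics/v20.png

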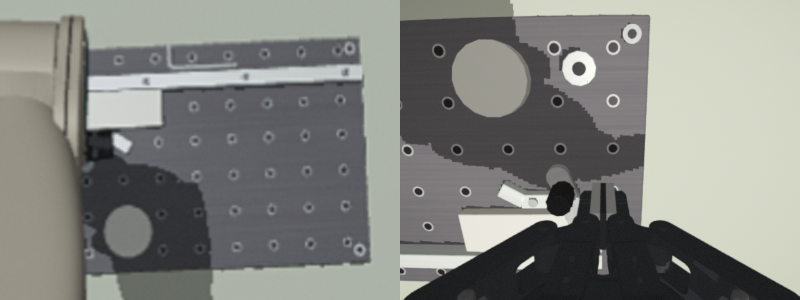

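```bash
python3 -m pendant '[[0,0,0,-8,0,0,0.006],[0,0,0,0,0,0,0],[0,-1.3,-12,0,0,0,0],[0,1.2,-9,0,0,0,0],[0,2.9,-8.7,0,0,0,0],[0,0,0,0,0,0,0]]'; python3 v.py v21
```

```text
time_s: 21.35
position: [0.5545, 0.0336, 0.0462]
orientation: [0.708, -0.017, 0.705, 0.023]
force: [0.8, -0.3, 0.6]
gripper_width: 0.0003
[0.5545 0.0336 0.0462] yaw 0.056 x [ 0.004  0.008 -1.   ] [ 0.8 -0.3  0.6]
tool jig 7.811262409872133 118.25802897858362
```

View pics/v21.png

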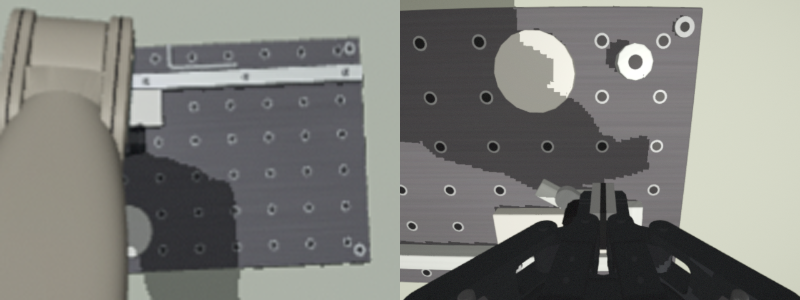

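```bash
python3 -m pendant '[[0,1.9,-7,-1,0,0,0],[0,5.5,-7,0,0,0,0],[0,6.5,-5.5,0,0,0,0],[0,0,0,0,0,0,0]]'; python3 v.py v22
```

```text
time_s: 21.95
position: [0.5681, 0.0136, 0.0445]
orientation: [0.707, -0.017, 0.706, 0.023]
force: [-0.2, 0.0, -0.4]
gripper_width: 0.0001
[0.5681 0.0136 0.0445] yaw 0.057 x [ 0.001  0.009 -1.   ] [-0.2  0.  -0.4]
tool jig 20.25754371404427 97.48618097601756
```

View pics/v22.png

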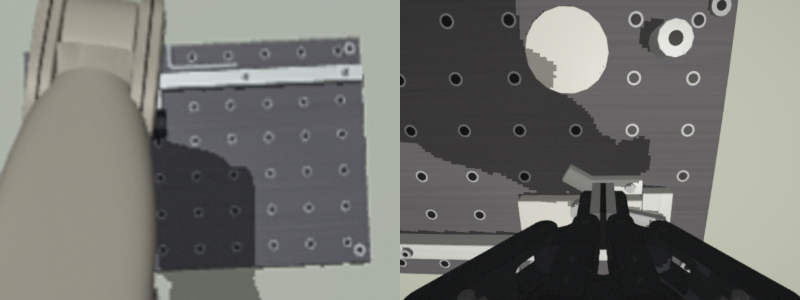

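```bash
python3 -m pendant '[[0,5,-2.5,0,0,0,0],[0,3,-1,0,0,0,0],[0,0,0,0,0,0,0]]'; python3 -m pendant '[[0,2,0,0,0,0,0],[0,2,0,0,0,0,0]]';  python3 v.py v23
```

```text
time_s: 22.42
position: [0.5755, 0.0106, 0.0444]
orientation: [0.707, -0.017, 0.707, 0.024]
force: [-0.1, -0.1, -0.3]
gripper_width: 0.0003
time_s: 22.68
position: [0.5792, 0.0101, 0.0444]
orientation: [0.707, -0.018, 0.707, 0.023]
force: [-1.4, -1.9, 1.6]
gripper_width: 0.0001
[0.5792 0.0101 0.0444] yaw 0.058 x [-0.001  0.008 -1.   ] [-1.4 -1.9  1.6]
tool jig 31.164671957968267 93.32996750594714
```

View pics/v23.png

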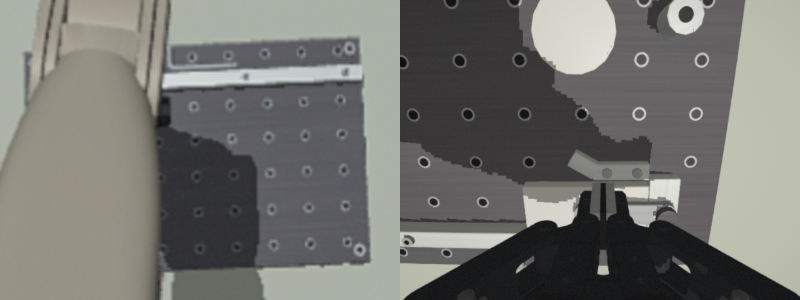

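```bash
python3 -m pendant '[[0,2,0,0,0,0,0],[0,2,0,0,0,0,0]]'; python3 -m pendant '[[0,2,0,0,0,0,0],[0,2,0,0,0,0,0]]'
```

```text
time_s: 23.02
position: [0.5802, 0.0102, 0.044]
orientation: [0.704, -0.018, 0.709, 0.023]
force: [-6.4, -2.2, 4.1]
gripper_width: 0.0002
time_s: 23.28
position: [0.5801, 0.0101, 0.0436]
orientation: [0.701, -0.018, 0.712, 0.023]
force: [-5.7, -1.8, 5.2]
gripper_width: -0.0002
```

Stopped solidly. Back off and check.

```bash
python3 -m pendant '[[0,-8,2,0,0,-0.01,0],[0,-6,0,20,0,0,0],[0,-30,-20,50,0,0,0],[0,-30,-50,30,0,0,0],[0,0,-50,0,0,0,0],[0,0,-50,0,0,0,0],[0,0,-50,0,0,0,0],[0,0,0,0,0,0,0]]';python3 - <<'E'
from h import *
d=vision.read_camera("top");cv2.imwrite("pics/t24.png",cv2.resize(d["frame"][150:280,270:460],None,fx=4,fy=4,interpolation=cv2.INTER_CUBIC))
cv2.imwrite("pics/t24z.png",cv2.resize(d["frame"][170:250,280:380],None,fx=8,fy=7.5,interpolation=cv2.INTER_CUBIC))
E
```

```text
time_s: 24.28
position: [0.5113, -0.2125, 0.1579]
orientation: [0.714, -0.022, 0.7, 0.022]
force: [-1.3, 0.8, 0.7]
gripper_width: 0.0001
```

View pics/t24.png

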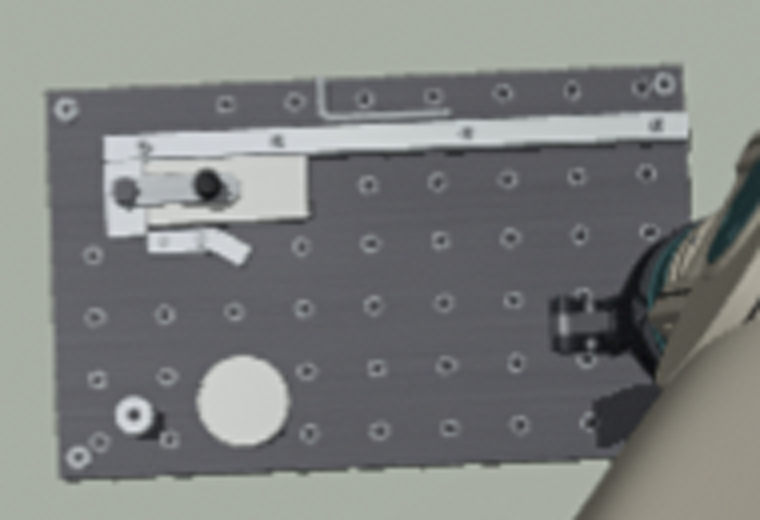

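View pics/t24z.png

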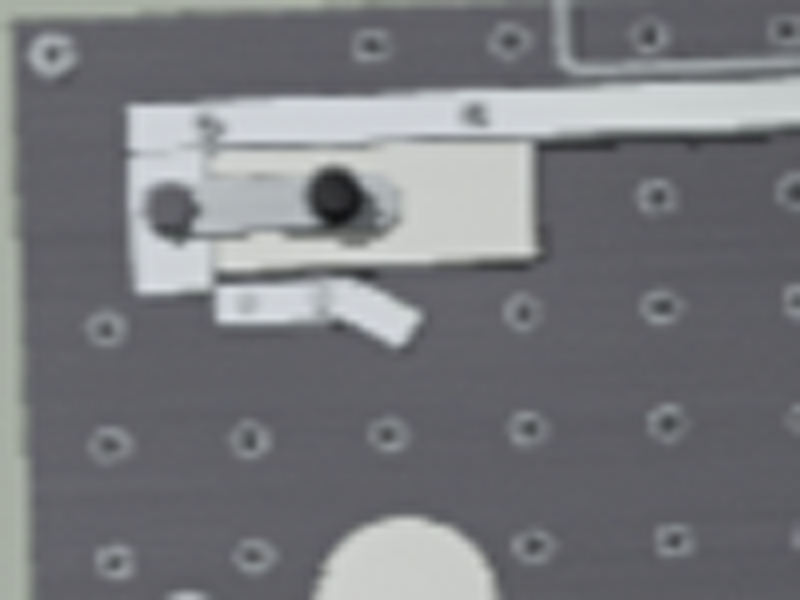

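Run:
```python
from h import *
c,sn=np.cos(.057),np.sin(.057)
d=vision.read_camera("top")
def jig(q,z):
  w=plane(d,np.array(q,float)/[8,7.5]+[280,170],z)[:,:2]*1000-[553.4,-84.9]
  return np.c_[c*w[:,0]+sn*w[:,1],-sn*w[:,0]+c*w[:,1]].round(1)
k=jig([[334,196]],.052)[0];print("knob",k,np.arctan2(48-k[0],136-k[1]))
print(jig([[534,142],[540,257],[216,271]],.022))
s=env.sense();print(s["position"])
d=vision.read_camera("wrist");cv2.imwrite("pics/w24.png",d["frame"])
```

```text
knob [46.6 90.2] 0.030558170277499484
[[ 65.   34.1]
 [ 30.6  34. ]
 [ 30.2 124.1]]
[ 0.51055271 -0.20941802  0.15713591]
```

```bash
python3 -m pendant '[[0,15,40,0,0,0,0],[0,15,40,-10,0,0.01,0],[0,15,40,-20,0,0,0],[0,15,40,-20,0,0,0],[0,8,18,0,0,0,0],[0,0,0,0,0,0,0],[0,0,0,0,0,0,0]]'
python3 - <<'E'
from h import *
c,sn=np.cos(.057),np.sin(.057)
s=env.sense();d=vision.read_camera("wrist");W=wristW(d,s);print(s["position"])
im=d["frame"];cv2.imwrite("pics/w25.png",im)
def J(x,y,z): return np.array([553.4+c*x-sn*y,-84.9+sn*x+c*y,z+12])/1000
for p in [(66,35,14),(66,35,10),(30,35,10),(30,125,10),(24,125,10),(66,125,10)]:
    print(p,proj(d,J(*p),W)[0].round(1))
x0,y0=[int(v) for v in proj(d,J(48,80,10),W)[0]];print(x0-115,y0-75)
cv2.imwrite("pics/w25z.png",cv2.resize(im[y0-75:y0+75,x0-115:x0+115],None,fx=3.4,fy=3.4,interpolation=cv2.INTER_CUBIC))
E
```

```text
time_s: 25.3
position: [0.5774, -0.0155, 0.1073]
orientation: [0.71, -0.027, 0.704, 0.029]
force: [-0.9, 0.5, 0.5]
gripper_width: 0.0001
[ 0.57744099 -0.01547467  0.1072642 ]
(66, 35, 14) [268.9 309.2]
(66, 35, 10) [269.8 306. ]
(30, 35, 10) [268.4 251.6]
(30, 125, 10) [420.5 254.6]
(24, 125, 10) [421.6 245.1]
(66, 125, 10) [414.7 308.6]
228 205
```

View pics/w25z.png

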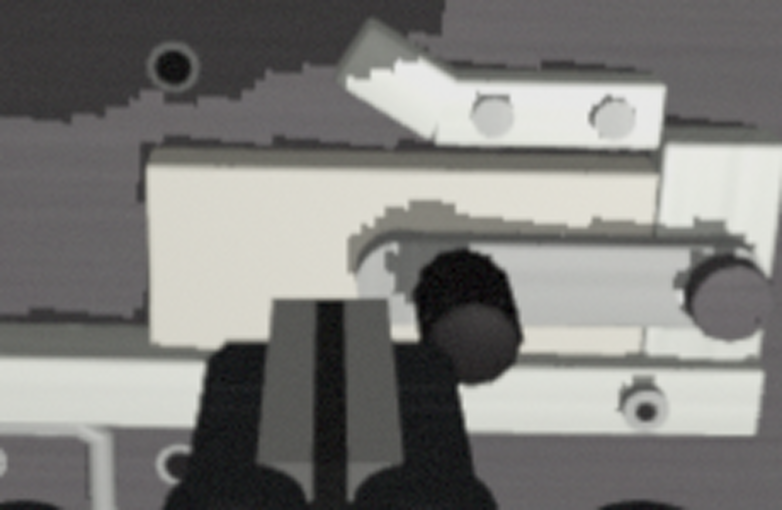

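```bash
python3 -m pendant '[[0,0,0,50,0,0,0],[0,0,0,40,0,0,0],[0,0,0,0,0,0,0],[0,0,0,0,0,0,0]]'
python3 - <<'E'
from h import *
d=vision.read_camera("side");cv2.imwrite("pics/s26.png",d["frame"])
E
```

```text
time_s: 25.85
position: [0.5751, -0.0189, 0.1997]
orientation: [0.709, -0.025, 0.704, 0.027]
force: [-0.6, -0.4, -0.0]
gripper_width: 0.0001
```

View pics/s26.png

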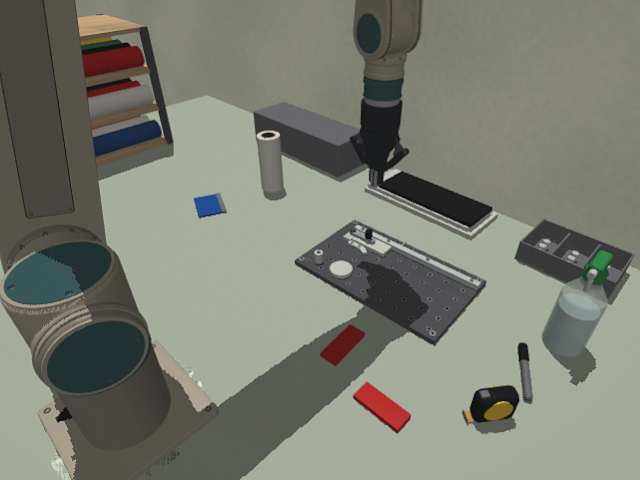

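```bash
python3 -c "
from rig import order
print(order.finish_job())"
```

```text
the job is handed in; nothing more can be done
None
```

The blank is home in the corner pocket with the hold-down closed over it, and I handed the job in at about 26 s. No verdict was reported.

1. **Square to the rail:** I pushed the blank against the rail with two spread fingertips.
2. **Into the pocket:** I shut the fingers and slid the blank along the rail until it stopped against the end stop at about 7 N. It then looked about 1 mm off the rail, so I nudged its rear edge against the rail again until it stopped at about 4 N.
3. **Hold-down:** I pushed the thumb knob round until the bar hit its stop.

**Last checks:**
- **Blank:** The wrist close-up showed it flush with both the rail and the stop. The coarser top view put it up to about 1 mm off in both directions, which is within that camera's error and inside the 2.5 mm tolerance.
- **Hold-down:** It read about 0.03 rad, against a limit of 0.1.
- **Surroundings:** The disc, standoff, hex key and bench items looked unmoved in the pictures. The arm was raised clear, touching nothing.

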